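Turn the food-processor lid onto its key and press it home

TASK

The blue lid of the food processor sits loose on its rubber seal, turned out of line. With the fingertips push it round by its feed chute until the red-marked notch in its rim meets the red key on the bowl, then press the lid straight down until it is fully home over the key, and let go. Never lift the lid off its seal, and leave the other things on the counter where they stand.

Things in the scene. Friction and masses are not known exactly. Their poses are not given: they have to be found in the camera images.
- machine: White food-processor base 240 x 215 x 50 mm, fixed, carrying a steel bowl (radius 88 mm, rim flange radius 95 mm). Origin on the counter under the bowl's vertical axis; z up, x points from the axis to the key. The rim's flat top, where the lid seats, is 120 mm above the origin. A fixed spindle (radius 6 mm, 20 mm above the rim) enters the lid's bore and keeps it centred.
- seal_mid (a point): Middle of the black rubber seal's top as it starts (fixed point), on the bowl's axis, 10 mm above the rim. The seal (radius 55 mm) carries the lid; it slides down stiffly under about 9 N in all (lid's weight included) for 10 mm, has no spring, and stays where it is pushed.
- lid: Loose blue round lid, radius 80 mm, 6 mm thick, about 0.3 kg; turns freely either way on the spindle and starts 40 degrees or more out of line. Origin at the centre of its underside, z up, x towards its notch. The origin is 130 mm above the machine's origin at the start, 120 mm when fully home; it goes down only with the notch over the key (about 4 mm of play either side).
- chute (a point): Centre of the top of the feed chute, the solid upright block on the lid opposite the notch, at lid x = -46 mm, y = 0. It is 34 mm along the lid's x by 88 mm along the lid's y and stands from the lid's plate to about 50 mm above the lid's origin (white plug on top). Push on one of its ends to turn the lid.
- boss_top (a point): Centre of the flat top (radius 14 mm) of the lid's round central boss (radius 25 mm), on the lid's axis, 30 mm above the lid's origin: a good place to press.
- notch (a point): Middle of the lid's notch at the height of the lid's underside, 70 mm from the lid's axis along the lid's x. The notch is cut right through the rim: 18 mm wide, from radius 58 mm outwards, edged with red marks.
- key (a point): Foot of the red key on the bowl rim, on the rim's top, 70 mm from the bowl's axis along the machine's x. The key is a radial red rib 10 mm wide with a rounded top, 8 mm high, from radius 60 to 94 mm, so its outer end shows beyond the lid.
- cutter: Bystander: steel dough-cutter ring, radius 43 mm, 45 mm high, loose on the counter. Origin at the centre of its underside.
- jar: Bystander: white jar with wooden cap, radius 34 mm, 100 mm high, loose. Origin at the centre of its underside.
- mixing_bowl: Bystander: steel mixing bowl, rim radius 100 mm, 85 mm high, loose. Origin at the centre of its underside.
- rolling_pin: Bystander: wooden rolling pin, 54 mm thick, 400 mm long along its y, loose, lying beyond the machine. Origin on the counter under its middle.
There are look-alikes about, which are no part of the job. There is more than one size of the lid; the job needs the largest.

How it is judged:
By the outcome, as a careful person would: the job done as asked, in the order asked, and still so for the second after the job is handed in, with the robot touching nothing.
It also fails if it takes over 51 s, if anything falls off the work surface, if the arm or the gripper's body presses on something with over 40 N, if the wrist force passes 120 N, or if a joint passes its speed limit or range.

ROBOT

A 6-joint arm with a two-finger parallel gripper is mounted at the origin on the work surface. World frame = base frame: x ahead of the robot, y to its left, z up, the work surface at z = 0. Lengths are in m, angles in rad, forces in N, time in s.
With the tool pointing down it reaches from about 0.3 to 0.775 m from the base axis. Payload 14.6 kg.
Tool frame: the origin (TCP) lies midway between the tips of the shut fingers; the grasp point (between the pads) lies 19 mm behind it; z points along the fingers, y is the line along which they close (so a half turn about z gives the same grasp; the last joint's range is limited). The gripper opens to 94 mm and grips with 3 to 60 N. Pads are 16 mm wide; open, the fingers measure 119 mm over their backs; the gripper's body (75 mm by 177 mm) begins 78 mm behind the grasp point.
Start: joints at [-1.279, 0.3, 1.521, -0, 1.321, -0.067], TCP at [0.193, -0.515, 0.205] pointing down, gripper open.
Joint ranges: [-3.03, 3.03], [-0.79, 2.21], [0.23, 2.52], [-1.04, 4.18], [0, 3.07], [-2.55, 2.55]. Speed limits (rad/s): [2.22, 2.22, 2.57, 3.14, 3.14, 3.14].

INTERFACE

Orientations are given as [roll, pitch, yaw] about the fixed x, y, z axes, in that order (R = Rz(yaw) Ry(pitch) Rx(roll)).
In Python, from station import telemetry, optics, ctrl gives the robot as it stands.
- The arm moves only by the tool carry_out, never from a script. Its argument "plan" is a list that holds one entry, the list of rows, each a list of 7 numbers: the shift along the tool's x, y, z in mm, then the turn, a rotation vector about the tool's x, y, z in rad, then the finger opening in mm, from 0 to 94. A call has 1 to 20 rows; each row shifts and turns the commanded pose from where the row before left it, along the tool's axes as they then stand; what a row does not reach is not made up. A row lasts 1/12 s, in which the tool goes at most 41.7 mm and 7.16 degrees, less where a joint would pass 70% of its speed; a pose out of reach is approached as far as the arm can. A call with a gripper value outside its range is refused whole. The fingers move at their own pace and stop on an object; "squeeze" is the grip in N (left out, the last holds). Time passes only in rows, so rows that do not move let the fingers close. It gives the time, the measured TCP pose, the force, the opening and the grip force at its end, in the units of the state.
- telemetry.get_obs(): the state, without advancing time (a new reading comes with each control period).
- optics.camera(name): name is "scene" or "top"; returns a dict with "pixels" (480x640x3 uint8, red, green, blue), "intrinsics" (3x3 intrinsics, pixels), "origin" and "rotation" of the camera in the world. Camera axes: x right, y down, z forward; pixel columns grow to the right and rows downward; lengths in m; the calibration is good to about 2 mm. A picture is of the moment at which its call begins. There is no depth.
- ctrl.hand_in(): hands the job in; it is judged then, once.
The state is a dict: "time_s": time; "qpos": joint angles; "joint_vel": joint speeds; "tau": joint torques, N m; "ee_pos": TCP position; "eef_rot": TCP orientation; "force": force on the tool from outside, world axes, zero at the start; "moment": the same for the moment, N m; "grip_width": finger opening in m; "grip_force": force on a finger pad.
Only numpy, scipy, OpenCV 4.12 (cv2) and the standard library are available. Lean on these libraries where they do the work, as an engineer would, in place of code of your own. Each camera call takes 0.05 s, during which the arm holds its last target. There are 200 camera calls.

## Working session

There is one attempt and no reset: what is moved stays moved. The work goes in short steps, Python scripts to look and compute and a tool call to move; the robot and the scene stay as the last step left them, time stands still between calls to the robot, and variables do not carry over. Pictures are saved under pics/ and viewed, at most 10 in all, crops included, and the job is handed in when it is done.

Besides the shell and the picture viewer there is one more tool, called after "Request:" as name([rows], argument=value, ...), one row to a line, values as JSON. carry_out: Moves the arm, as the interface text tells. Its arguments: {"type":"object","properties":{"plan":{"type":"array","items":{"type":"array","items":{"type":"array","items":{"type":"number"}}}},"squeeze":{"type":"number"}},"required":["plan"]}

```bash
ls; mkdir -p pics; cat > h.py <<'E'
import numpy as np, cv2
from station import telemetry, optics, ctrl
def shot(n,f=None):
    c=optics.camera(n)
    if f: cv2.imwrite('pics/'+f,c['pixels'][:,:,::-1])
    return c
def ray(c,uv,z):
    K=np.array(c['intrinsics']);R=np.array(c['rotation']);o=np.array(c['origin'])
    d=R@np.linalg.inv(K)@np.array([uv[0],uv[1],1.]); return o+d*(z-o[2])/d[2]
def proj(c,p):
    q=np.array(c['intrinsics'])@(np.array(c['rotation']).T@(np.array(p)-np.array(c['origin']))); return q[:2]/q[2]
E
python3 - <<'E'
from h import *
for n in('scene','top'):
    c=shot(n,n+'0.png');print(c['origin'],c['rotation'],c['intrinsics'])
print(telemetry.get_obs())
E
```

```text
pics
[ 0.89498851 -0.34361644  0.79051971] [-2.46373777 -0.00742968  0.94361087] [[450.97210558   0.         325.34625345]
 [  0.         450.97210558 243.2301788 ]
 [  0.           0.           1.        ]]
[ 0.36699746 -0.03295753  1.28642715] [-3.05768373  0.00692302 -1.54250835] [[577.79975873   0.         324.42616786]
 [  0.         577.79975873 244.36107083]
 [  0.           0.           1.        ]]
{'time_s': 0.1, 'qpos': array([-1.27857690e+00,  3.00404154e-01,  1.52149290e+00, -8.25326794e-06,
        1.32070256e+00, -6.66017537e-02]), 'joint_vel': array([ 3.09710919e-04,  2.29338310e-05, -1.77695932e-03,  1.63181739e-03,
        1.24498089e-03, -1.27097583e-03]), 'tau': array([ 9.09553764e-04, -5.32650125e+01, -3.53280580e+01,  7.09305773e-02,
        2.34916754e-02, -3.96792359e-05]), 'ee_pos': array([ 0.19307302, -0.51475668,  0.20496035]), 'eef_rot': array([-3.14058739e+00, -5.90393843e-05,  3.58823193e-01]), 'force': array([ 0.00373531,  0.85667393, -0.10446305]), 'moment': array([-0.01783981, -0.03339356,  0.00977329]), 'grip_force': 0.0, 'grip_width': 0.09390103975079624}
```

View pics/scene0.png

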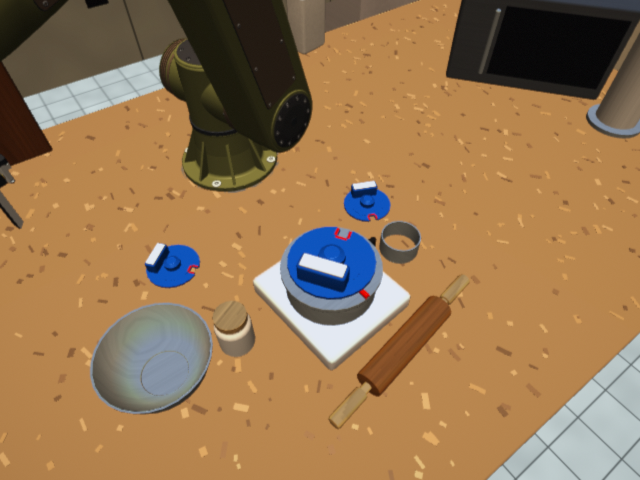

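View pics/top0.png

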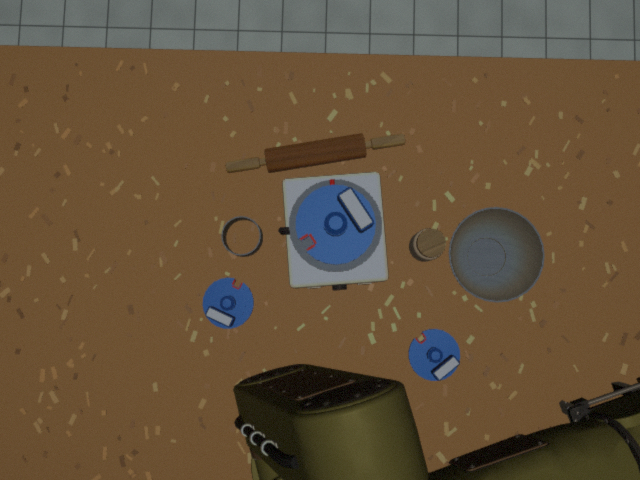

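Candidates in the top image: the lid on the machine at (336,224), a small lid at (228,303) and another at (434,355). The lid on the machine is the largest and is the one on the seal. Its notch is at about (308,241), the key at (332,182) and the white plug at (355,209).

```bash
cat >> h.py <<'E'
from scipy.spatial.transform import Rotation as Ro
_s=shot
def shot(n,f=None):
    c=_s(n,f); c['rotation']=Ro.from_euler('xyz',c['rotation']).as_matrix(); return c
def comps(c,m,box,amin=6):
    x0,y0,x1,y1=box; mm=np.zeros(m.shape,np.uint8); mm[y0:y1,x0:x1]=m[y0:y1,x0:x1]
    n,l,s,ce=cv2.connectedComponentsWithStats(mm,connectivity=8)
    return [(s[i,4],ce[i],s[i]) for i in range(1,n) if s[i,4]>=amin],l
def masks(c):
    p=c['pixels'].astype(int);r,g,b=p[...,0],p[...,1],p[...,2]
    hsv=cv2.cvtColor(c['pixels'],cv2.COLOR_RGB2HSV).astype(int);h,s,v=hsv[...,0],hsv[...,1],hsv[...,2]
    return dict(red=((h<5)|(h>172))&(s>140)&(v>90), blue=(h>100)&(h<125)&(s>120), white=(s<60)&(v>150))
E
python3 - <<'E'
from h import *
B={'top':(280,170,390,290),'scene':(250,220,410,362)}
for n in B:
    c=shot(n); m=masks(c); print(n)
    for k,z in(('red',.13),('blue',.136),('white',.18)):
        for a,ce,s in comps(c,m[k],B[n])[0]: print(k,a,ce.round(1),s,ray(c,ce,z).round(4))
    if n=='top':
        l=(m['blue']).astype(np.uint8);mm=np.zeros_like(l);x0,y0,x1,y1=B[n];mm[y0:y1,x0:x1]=l[y0:y1,x0:x1]
        cn=max(cv2.findContours(mm,0,2)[0],key=cv2.contourArea)
        e,r=cv2.minEnclosingCircle(cn);print('circ',e,r,ray(c,e,.136),ray(c,(e[0]+r,e[1]),.136))
    x0,y0,x1,y1=B[n];cv2.imwrite('pics/crop_%s.png'%n,cv2.resize(c['pixels'][y0:y1,x0:x1,::-1],None,fx=4,fy=4,interpolation=2))
a=cv2.imread('pics/crop_top.png');b=cv2.imread('pics/crop_scene.png');
a=cv2.resize(a,(400,int(a.shape[0]*400/a.shape[1])));b=cv2.resize(b,(400,int(b.shape[0]*400/b.shape[1])))
H=max(len(a),len(b));o=np.zeros((H,800,3),np.uint8);o[:len(a),:400]=a;o[:len(b),400:]=b;cv2.imwrite('pics/crop1.png',o)
E
```

```text
top
red 17 [331.4 181.6] [330 180   4   5  17] [ 0.5919 -0.0327  0.13  ]
red 12 [303.7 236.6] [301 235   6   4  12] [0.4785 0.02   0.13  ]
red 17 [312.3 238.5] [310 235   6   8  17] [0.4752 0.0025 0.13  ]
red 12 [310.5 246.8] [308 245   6   5  12] [0.4582 0.0056 0.13  ]
blue 4110 [333.6 225.4] [ 296  185   80   79 4110] [ 0.5021 -0.0396  0.136 ]
circ (335.15704345703125, 223.91848754882812) 39.94980239868164 [ 0.50518143 -0.04259177  0.136     ] [ 0.50737798 -0.12256727  0.136     ]
scene
red 16 [336.5 231. ] [335 228   4   7  16] [0.4553 0.0076 0.13  ]
red 14 [348.9 234.3] [347 232   5   6  14] [0.4757 0.022  0.13  ]
red 16 [340.8 237.4] [336 236  10   4  16] [0.4727 0.0047 0.13  ]
red 55 [364.  293.6] [359 289  11  10  55] [ 0.5965 -0.0387  0.13  ]
blue 7 [365. 220.] [362 220   7   1   7] [0.4691 0.0664 0.136 ]
blue 4226 [331.9 263.3] [ 287  227   89   72 4226] [ 0.5155 -0.048   0.136 ]
white 12 [330.5 226. ] [325 226  12   1  12] [ 0.4729 -0.0207  0.18  ]
white 68 [343.6 232.1] [339 228  10  10  68] [ 0.498  -0.0102  0.18  ]
white 5695 [332.5 308.1] [ 254  235  156  127 5695] [ 0.6111 -0.1186  0.18  ]
white 604 [322.8 265.1] [299 254  48  24 604] [ 0.5352 -0.0826  0.18  ]
```

View pics/crop1.png

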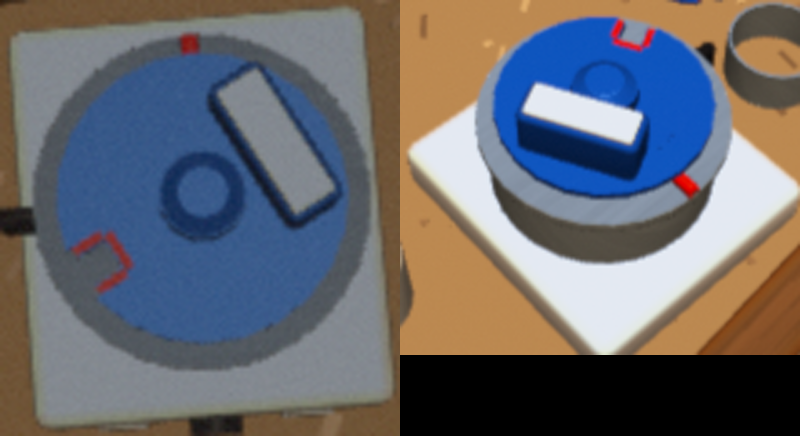

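The crop confirms the choice: the largest lid is on the bowl, its notch is at lower left (world about 125°) and the chute is opposite. The key is at about 5°, so the lid needs to turn about -120°. I'll move the shut fingers to the outer end of the chute.

Request:
carry_out([
  [[26.9,-15.3,-1,0,0,0,0],[26.9,-15.3,-1,0,0,0,0],[26.9,-15.3,-1,0,0,0,0],[26.9,-15.3,-1,0,0,0,0],[26.9,-15.3,-1,0,0,0,0],[26.9,-15.3,-1,0,0,0,0],[26.9,-15.3,-1,0,0,0,0],[26.9,-15.3,-1,0,0,0,0],[26.9,-15.3,-1,0,0,0,0],[26.9,-15.3,-1,0,0,0,0],[26.9,-15.3,-1,0,0,0,0],[26.9,-15.3,-1,0,0,0,0],[26.9,-15.3,-1,0,0,0,0],[26.9,-15.3,-1,0,0,0,0],[26.9,-15.3,-1,0,0,0,0],[26.9,-15.3,-1,0,0,0,0],[26.9,-15.3,-1,0,0,0,0],[26.9,-15.3,-1,0,0,0,0],[26.9,-15.3,-1,0,0,0,0],[26.9,-15.3,-1,0,0,0,0]],
])

```text
time_s: 1.87
ee_pos: [0.5901, -0.0381, 0.2253]
eef_rot: [-3.141, 0.0, 0.359]
force: [-0.1, -1.3, 0.0]
grip_width: 0.0005
grip_force: 0.0
```

Request:
carry_out([
  [[0,0,0,0,0,-0.101,0],[0,0,0,0,0,-0.101,0],[0,0,0,0,0,-0.101,0],[0,0,0,0,0,-0.101,0],[0,0,0,0,0,-0.101,0],[0,0,0,0,0,-0.101,0],[0,0,0,0,0,-0.101,0],[0,0,0,0,0,-0.101,0],[0,0,0,0,0,-0.101,0],[0,0,0,0,0,-0.101,0],[0,0,0,0,0,-0.101,0],[0,0,0,0,0,-0.101,0],[0,0,0,0,0,-0.101,0],[0,0,0,0,0,-0.101,0],[0,0,0,0,0,-0.101,0],[0,0,0,0,0,-0.101,0],[0,0,0,0,0,-0.101,0],[0,0,0,0,0,-0.101,0],[0,0,0,0,0,0,0],[0,0,0,0,0,0,0]],
])

```text
time_s: 3.53
ee_pos: [0.5894, -0.0395, 0.2253]
eef_rot: [-3.141, -0.0, 2.174]
force: [-0.9, -0.1, 0.5]
grip_width: 0.0005
grip_force: 0.0
```

Request:
carry_out([
  [[0,0,9,0,0,0,0],[0,0,9,0,0,0,0],[0,0,9,0,0,0,0],[0,0,9,0,0,0,0],[0,0,9,0,0,0,0],[0,0,9,0,0,0,0],[0,0,9,0,0,0,0],[0,0,9,0,0,0,0],[0,0,0,0,0,0,0],[0,0,0,0,0,0,0]],
])

```text
time_s: 4.37
ee_pos: [0.5893, -0.0395, 0.153]
eef_rot: [-3.141, -0.0, 2.177]
force: [0.2, -0.1, -0.3]
grip_width: 0.0006
grip_force: 0.0
```

```bash
python3 - <<'E'
from h import *
a=shot('scene')['pixels'][200:360,240:420,::-1];b=shot('top')['pixels'][150:310,250:430,::-1]
cv2.imwrite('pics/c2.png',cv2.resize(np.hstack([a,b]),(796,354),interpolation=2))
print(telemetry.get_obs()['ee_pos'],telemetry.get_obs()['force'])
E
```

```text
[ 0.58965585 -0.03955738  0.15392194] [-0.05778791  0.19219504 -0.16042121]
```

View pics/c2.png

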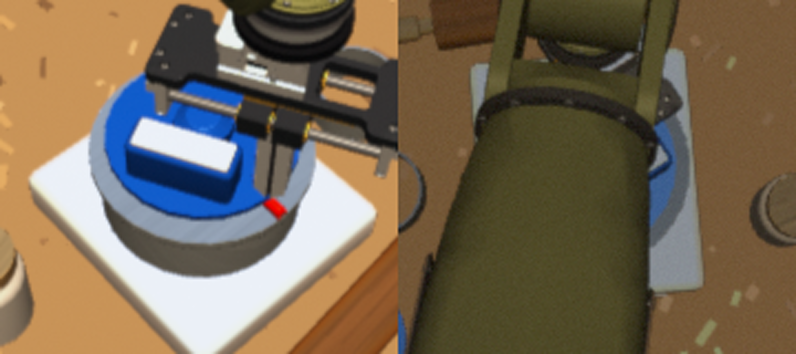

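The fingers are just clear of the chute's end, and the scene crop shows the gap around (255,180). I'll close the gap and then sweep the arc.

Request:
carry_out([
  [[0,-2,0,0,0,0,0],[0,-2,0,0,0,0,0],[0,-2,0,0,0,0,0],[0,-2,0,0,0,0,0],[0,-2,0,0,0,0,0],[0,-2,0,0,0,0,0],[-1.94,-1.64,0,0,0,0.0349,0],[-1.94,-1.64,0,0,0,0.0349,0],[-1.94,-1.64,0,0,0,0.0349,0],[-1.94,-1.64,0,0,0,0.0349,0],[-1.94,-1.64,0,0,0,0.0349,0],[-1.94,-1.64,0,0,0,0.0349,0],[-1.94,-1.64,0,0,0,0.0349,0],[-1.94,-1.64,0,0,0,0.0349,0],[-1.94,-1.64,0,0,0,0.0349,0],[-1.94,-1.64,0,0,0,0.0349,0]],
])

```text
time_s: 5.8
ee_pos: [0.5732, -0.071, 0.1535]
eef_rot: [3.141, -0.0, 1.826]
force: [0.7, 0.7, -0.1]
grip_width: 0.0005
grip_force: 0.4
```

```bash
python3 - <<'E'
from h import *
c=shot('scene');m=masks(c)
for k,z in(('red',.135),('white',.18)):
    for a,ce,s in comps(c,m[k],(250,220,410,362))[0]: print(k,a,ce.round(1),s,ray(c,ce,z).round(4))
cv2.imwrite('pics/c3.png',cv2.resize(c['pixels'][200:360,240:420,::-1],(720,600)[:2],interpolation=2)[:600])
E
```

```text
red 58 [363.8 293.4] [359 289  11  10  58] [ 0.5983 -0.0411  0.135 ]
white 127 [329.5 233. ] [314 224  33  21 127] [ 0.4851 -0.0319  0.18  ]
white 5325 [329.5 310.9] [ 254  241  156  121 5325] [ 0.6126 -0.1253  0.18  ]
white 584 [314.6 261.8] [293 247  41  31 584] [ 0.5215 -0.0897  0.18  ]
white 6 [375.3 254.5] [375 253   2   4   6] [0.5693 0.0034 0.18  ]
white 49 [368.2 288.3] [364 283   9  12  49] [ 0.6153 -0.05    0.18  ]
```

View pics/c3.png

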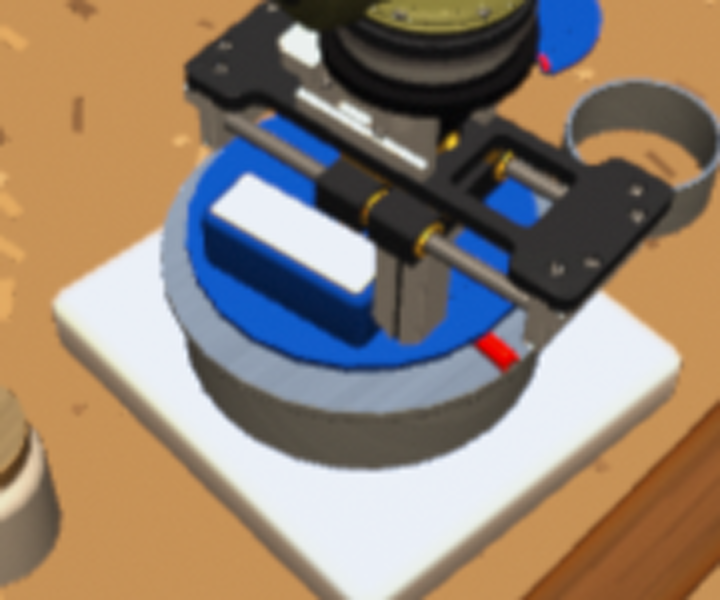

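The chute is turning with the finger, now at (314,262). I'll continue the arc.

Request:
carry_out([
  [[-1.94,-1.64,0,0,0,0.0349,0],[-1.94,-1.64,0,0,0,0.0349,0],[-1.94,-1.64,0,0,0,0.0349,0],[-1.94,-1.64,0,0,0,0.0349,0],[-1.94,-1.64,0,0,0,0.0349,0],[-1.94,-1.64,0,0,0,0.0349,0],[-1.94,-1.64,0,0,0,0.0349,0],[-1.94,-1.64,0,0,0,0.0349,0],[-1.94,-1.64,0,0,0,0.0349,0],[-1.94,-1.64,0,0,0,0.0349,0],[-1.94,-1.64,0,0,0,0.0349,0],[-1.94,-1.64,0,0,0,0.0349,0],[-1.94,-1.64,0,0,0,0.0349,0],[-1.94,-1.64,0,0,0,0.0349,0],[-1.94,-1.64,0,0,0,0.0349,0],[-1.94,-1.64,0,0,0,0.0349,0],[-1.94,-1.64,0,0,0,0.0349,0],[-1.94,-1.64,0,0,0,0.0349,0],[-1.94,-1.64,0,0,0,0.0349,0],[-1.94,-1.64,0,0,0,0.0349,0]],
])

```text
time_s: 7.52
ee_pos: [0.5384, -0.1068, 0.1536]
eef_rot: [3.141, 0.0, 1.129]
force: [1.8, -2.7, -0.6]
grip_width: 0.0005
grip_force: 1.4
```

Request:
carry_out([
  [[-1.94,-1.64,0,0,0,0.0349,0],[-1.94,-1.64,0,0,0,0.0349,0],[-1.94,-1.64,0,0,0,0.0349,0],[-1.94,-1.64,0,0,0,0.0349,0],[-1.94,-1.64,0,0,0,0.0349,0],[-1.94,-1.64,0,0,0,0.0349,0],[-1.94,-1.64,0,0,0,0.0349,0],[-1.94,-1.64,0,0,0,0.0349,0],[-1.94,-1.64,0,0,0,0.0349,0],[-1.94,-1.64,0,0,0,0.0349,0],[-1.94,-1.64,0,0,0,0.0349,0],[-1.94,-1.64,0,0,0,0.0349,0],[-1.94,-1.64,0,0,0,0.0349,0],[-1.94,-1.64,0,0,0,0.0349,0],[-1.94,-1.64,0,0,0,0.0349,0],[-1.94,-1.64,0,0,0,0.0349,0],[-1.94,-1.64,0,0,0,0.0349,0],[-1.94,-1.64,0,0,0,0.0349,0],[-1.94,-1.64,0,0,0,0.0349,0],[-1.94,-1.64,0,0,0,0.0349,0]],
])

```text
time_s: 9.18
ee_pos: [0.4887, -0.1119, 0.1537]
eef_rot: [3.14, 0.0, 0.431]
force: [0.3, -6.0, 0.5]
grip_width: 0.0006
grip_force: 2.5
```

```bash
cat >> h.py <<'E'
def look(f):
    c=shot('scene');m=masks(c)
    for k,z in(('red',.13),('white',.18)):
        for a,ce,s in comps(c,m[k],(250,215,410,330))[0]: print(k,a,ce.round(1),s,ray(c,ce,z).round(4))
    cv2.imwrite('pics/'+f,cv2.resize(c['pixels'][210:330,260:420,::-1],(800,600),interpolation=2))
    o=telemetry.get_obs();print(o['time_s'],o['ee_pos'],o['eef_rot'],o['force'])
E
python3 -c "
from h import *
look('c4.png')"
```

```text
red 7 [368.7 216.9] [368 215   2   5   7] [0.463  0.0814 0.13  ]
red 23 [359.  271.1] [356 267   7   9  23] [ 0.5543 -0.0162  0.13  ]
red 17 [368.5 269.4] [364 267  10   5  17] [5.613e-01 2.000e-04 1.300e-01]
red 19 [362.1 278.9] [358 277   9   5  19] [ 0.5708 -0.0223  0.13  ]
red 54 [364.1 293.6] [359 289  11  10  54] [ 0.5967 -0.0387  0.13  ]
white 297 [313. 235.] [301 218  26  35 297] [ 0.472  -0.0582  0.18  ]
white 6 [385.7 242.5] [384 240   5   6   6] [0.5595 0.035  0.18  ]
white 4286 [334.3 299.1] [ 254  246  156   84 4286] [ 0.5998 -0.1065  0.18  ]
9.2333 [ 0.48834367 -0.11181299  0.15367467] [3.14022970e+00 3.95995655e-04 4.28018260e-01] [-0.43298026 -5.89290899  0.17497299]
```

View pics/c4.png

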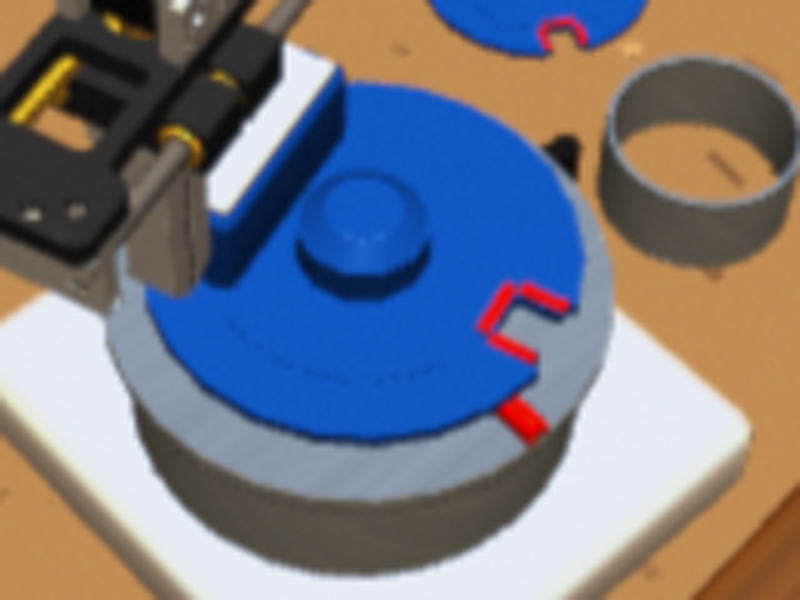

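```bash
cat >> h.py <<'E'
from scipy.optimize import least_squares
def ang(c=None):
    c=shot('scene') if c is None else c; m=masks(c); box=(250,222,410,330)
    b=(m['blue']&(np.add.outer(np.arange(480)*0,np.arange(640))>0)).astype(np.uint8)
    b[:222]=0;b[330:]=0;b[:,:250]=0;b[:,400:]=0
    cn=max(cv2.findContours(b,0,1)[0],key=cv2.contourArea)[:,0,:]
    P=np.array([ray(c,p,.133)[:2] for p in cn.astype(float)])
    C=np.array([.505,-.043])
    for tol in(.012,.008,.005,.004):
        s=abs(np.linalg.norm(P-C,axis=1)-.08)<tol
        C=least_squares(lambda q:np.linalg.norm(P[s]-q,axis=1)-.08,C,loss='soft_l1',f_scale=.001).x
    print('centre',C.round(4),s.sum())
    co=[(a,ce,ray(c,ce,.136)[:2]-C) for a,ce,_ in comps(c,m['red'],box)[0]]
    for a,ce,d in co:
        if np.linalg.norm(d)>.08: d=ray(c,ce,.126)[:2]-C
        print(a,ce.round(1),'r',np.linalg.norm(d).round(4),'ang',np.degrees(np.arctan2(d[1],d[0])).round(2))
    return C
E
python3 -c "
from h import *
ang()"
```

```text
centre [ 0.508 -0.042] 167
23 [359.  271.1] r 0.0544 ang 24.82
17 [367.8 269.2] r 0.0673 ang 34.66
20 [362.1 279.1] r 0.068 ang 14.17
55 [364.  293.6] r 0.0868 ang 3.42
```

The notch is at 24.5° and the key at 3.4°, so about 21° remains.

Request:
carry_out([
  [[-1.94,-1.64,0,0,0,0.0349,0],[-1.94,-1.64,0,0,0,0.0349,0],[-1.94,-1.64,0,0,0,0.0349,0],[-1.94,-1.64,0,0,0,0.0349,0],[-1.94,-1.64,0,0,0,0.0349,0],[-1.94,-1.64,0,0,0,0.0349,0],[-1.94,-1.64,0,0,0,0.0349,0],[-1.94,-1.64,0,0,0,0.0349,0],[-0.97,-0.82,0,0,0,0.01745,0],[-0.97,-0.82,0,0,0,0.01745,0],[-0.97,-0.82,0,0,0,0.01745,0],[-0.97,-0.82,0,0,0,0.01745,0],[0,0,0,0,0,0,0],[0,0,0,0,0,0,0]],
])

```text
time_s: 10.45
ee_pos: [0.4655, -0.1011, 0.1536]
eef_rot: [3.141, 0.0, 0.084]
force: [-3.2, -3.6, 0.2]
grip_width: 0.0005
grip_force: 2.1
```

```bash
python3 -c "
from h import *
ang();look('c5.png')"
```

```text
centre [ 0.5085 -0.0423] 168
147 [358.3 288.2] r 0.0763 ang -0.21
20 [362.5 279.5] r 0.0687 ang 14.32
red 7 [368.7 216.9] [368 215   2   5   7] [0.463  0.0814 0.13  ]
red 147 [358.3 288.2] [348 275  22  24 147] [ 0.582  -0.0399  0.13  ]
red 20 [362.5 279.5] [359 276   8   8  20] [ 0.5721 -0.0224  0.13  ]
white 507 [316.4 229. ] [299 215  38  30 507] [ 0.464  -0.0454  0.18  ]
white 4359 [332.1 298.3] [ 254  246  156   84 4359] [ 0.5965 -0.1084  0.18  ]
10.55 [ 0.46554215 -0.1011158   0.15355172] [3.14074235e+00 4.88845006e-04 8.36813454e-02] [-2.88910021 -5.04394519  0.76025281]
```

View pics/c5.png

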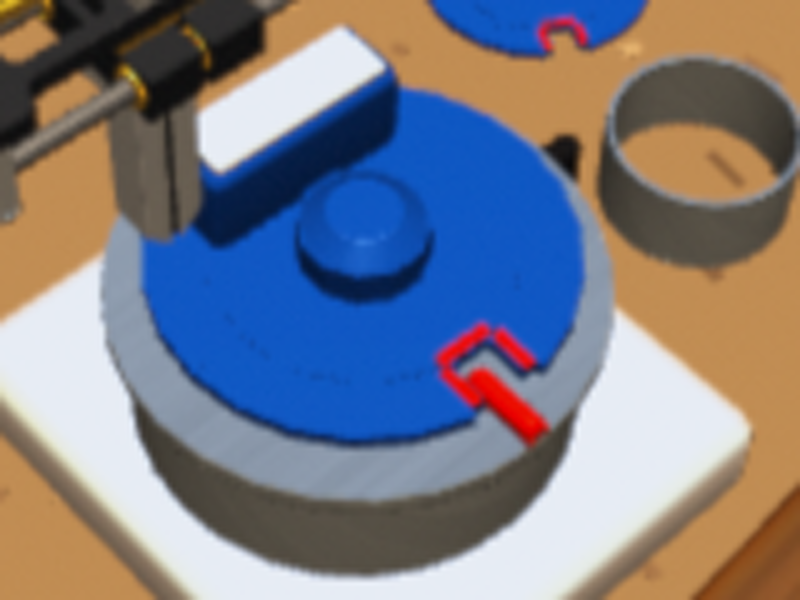

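```bash
python3 -c "
from h import *
c=shot('scene');C=np.array([.5083,-.0422])
f=lambda x,y,z:ray(c,(260+x/5-.4,210+y/5-.4),z)[:2]-C
for n,p in dict(kin=(484,374,.128),kout=(541,426,.128),kfoot=(530,440,.12),Lo=(530,365,.136),Li=(497,333,.136),Ro=(478,402,.136),Ri=(440,360,.136)).items():
  d=f(*p);print(n,d.round(4),np.degrees(np.arctan2(d[1],d[0])).round(1),np.hypot(*d).round(4))
# base corners
for x,y in((750,440),(0,320)):print(f(x,y,.05))
d=f(484,374,.128)-f(541,426,.128);print(np.degrees(np.arctan2(-d[1],-d[0])))
for p in((420,120),(420,362)):pass
" 
```

```text
kin [0.0647 0.0055] 4.8 0.0649
kout [0.093  0.0081] 5.0 0.0934
kfoot [0.0917 0.0051] 3.2 0.0919
Lo [0.075  0.0171] 12.9 0.0769
Li [0.0577 0.0162] 15.7 0.0599
Ro [ 0.0764 -0.0071] -5.3 0.0767
Ri [ 0.055  -0.0071] -7.3 0.0555
[0.11033749 0.1059745 ]
[-0.10621043 -0.09953203]
5.339536019701446
```

The notch centreline is at about 4.2° and the key at about 4.9°. The offset is about 1 mm, inside the 4 mm of play. Next: retreat sideways, lift, and move over the boss.

Request:
carry_out([
  [[0,3,0,0,0,0,0],[0,4,0,0,0,0,0],[0,5,0,0,0,0,0],[0,0,-11,0,0,0,0],[0,0,-11,0,0,0,0],[0,0,-11,0,0,0,0],[0,0,-11,0,0,0,0],[0,0,-11,0,0,0,0],[7.7,-11.2,0,0,0,0,0],[7.7,-11.2,0,0,0,0,0],[7.7,-11.2,0,0,0,0,0],[7.7,-11.2,0,0,0,0,0],[7.7,-11.2,0,0,0,0,0],[7.7,-11.2,0,0,0,0,0],[0,0,10,0,0,0,0],[0,0,10,0,0,0,0],[0,0,10,0,0,0,0],[0,0,8,0,0,0,0],[0,0,0,0,0,0,0],[0,0,0,0,0,0,0]],
])

```text
time_s: 12.27
ee_pos: [0.507, -0.0422, 0.17]
eef_rot: [-3.141, 0.001, 0.082]
force: [-0.3, -0.5, 0.1]
grip_width: 0.0006
grip_force: 0.0
```

```bash
python3 -c "
from h import *
ang();look('c6.png')"
```

```text
centre [ 0.5084 -0.0424] 175
147 [358.3 288.2] r 0.0764 ang -0.13
19 [362.6 279.7] r 0.0692 ang 14.25
red 7 [368.7 216.9] [368 215   2   5   7] [0.463  0.0814 0.13  ]
red 145 [358.3 288.2] [348 275  22  24 145] [ 0.5821 -0.0399  0.13  ]
red 19 [362.6 279.7] [359 277   8   7  19] [ 0.5726 -0.0225  0.13  ]
white 45 [319.7 222.3] [316 218   8  10  45] [ 0.4544 -0.0313  0.18  ]
white 44 [317.5 234. ] [312 229  12  11  44] [ 0.4746 -0.0505  0.18  ]
white 7 [386.1 243. ] [384 240   6   7   7] [0.5608 0.0349 0.18  ]
white 4433 [331.6 297.7] [ 254  242  156   88 4433] [ 0.5951 -0.1084  0.18  ]
12.3667 [ 0.50740998 -0.04211172  0.17083818] [ 3.14143987e+00 -5.63075217e-04  8.24282245e-02] [-0.62176565 -0.55549965  0.65590655]
```

View pics/c6.png

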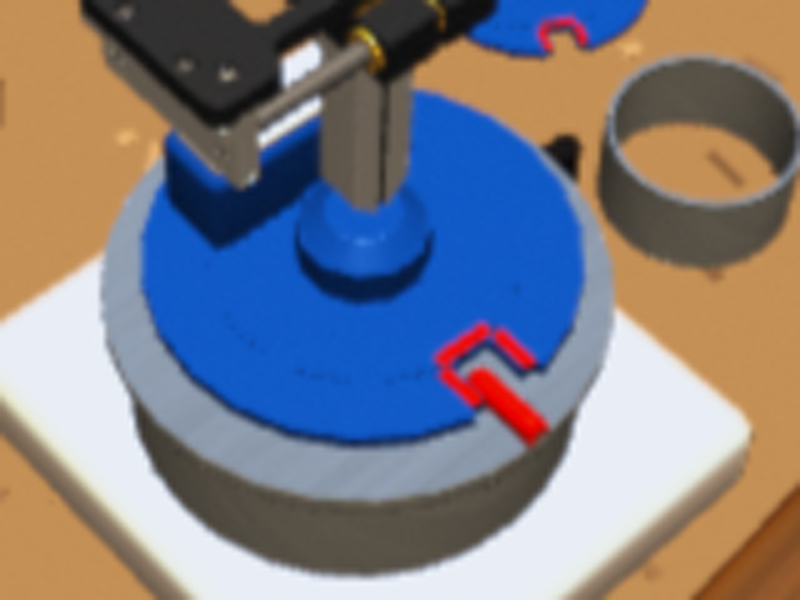

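The lid hasn't moved and the fingertips are over the boss. Now I'll press slowly.

Request:
carry_out([
  [[0,0,2,0,0,0,0],[0,0,2,0,0,0,0],[0,0,2,0,0,0,0],[0,0,2,0,0,0,0],[0,0,1,0,0,0,0],[0,0,1,0,0,0,0],[0,0,1,0,0,0,0],[0,0,1,0,0,0,0],[0,0,1,0,0,0,0],[0,0,1,0,0,0,0],[0,0,1,0,0,0,0],[0,0,1,0,0,0,0]],
])

```text
time_s: 13.37
ee_pos: [0.5073, -0.0418, 0.155]
eef_rot: [3.142, -0.0, 0.083]
force: [-3.4, -0.4, 7.1]
grip_width: 0.0001
grip_force: 3.3
```

Request:
carry_out([
  [[0,0,1,0,0,0,0],[0,0,1,0,0,0,0],[0,0,1,0,0,0,0],[0,0,1,0,0,0,0],[0,0,0.5,0,0,0,0],[0,0,0.5,0,0,0,0]],
])

```text
time_s: 13.87
ee_pos: [0.5074, -0.0418, 0.1502]
eef_rot: [3.141, -0.001, 0.083]
force: [-5.7, 1.3, 13.5]
grip_width: -0.0001
grip_force: 7.1
```

Request:
carry_out([
  [[0,0,0.5,0,0,0,0],[0,0,0.5,0,0,0,0],[0,0,0,0,0,0,0]],
])

```text
time_s: 14.12
ee_pos: [0.5074, -0.0418, 0.1501]
eef_rot: [3.141, -0.001, 0.083]
force: [-9.4, 2.0, 19.6]
grip_width: 0.0002
grip_force: 9.7
```

It has hit a hard stop at z = 0.150, which is the fully home height. I'll let go straight up.

Request:
carry_out([
  [[0,0,0.5,0,0,0,0],[0,0,0,0,0,0,0],[0,0,-1,0,0,0,0],[0,0,-2,0,0,0,0],[0,0,-4,0,0,0,0],[0,0,-8,0,0,0,0],[0,0,-12,0,0,0,0],[0,0,-15,0,0,0,0],[0,0,-15,0,0,0,0],[0,0,-15,0,0,0,0],[0,0,-15,0,0,0,0],[0,0,0,0,0,0,0],[0,0,0,0,0,0,0]],
])

```text
time_s: 15.2
ee_pos: [0.5075, -0.0418, 0.2353]
eef_rot: [3.141, -0.001, 0.083]
force: [-0.6, -0.4, -0.7]
grip_width: 0.0004
grip_force: 0.0
```

```bash
python3 -c "
from h import *
ang();look('c7.png')"
```

```text
centre [ 0.5133 -0.0466] 184
22 [351.8 282. ] r 0.055 ang 2.94
19 [361.6 282.7] r 0.0679 ang 13.43
108 [360.7 290.4] r 0.0776 ang 3.32
25 [351.6 290.1] r 0.0684 ang -6.58
red 7 [368.7 216.9] [368 215   2   5   7] [0.463  0.0814 0.13  ]
red 22 [351.8 282. ] [348 279   9   7  22] [ 0.5652 -0.041   0.13  ]
red 18 [361.8 282.8] [359 280   7   7  18] [ 0.5769 -0.0278  0.13  ]
red 108 [360.7 290.4] [352 283  18  16 108] [ 0.588  -0.0393  0.13  ]
red 24 [351.5 290. ] [348 287   8   7  24] [ 0.5782 -0.0518  0.13  ]
white 473 [313.8 234. ] [295 221  40  27 473] [ 0.4709 -0.0558  0.18  ]
white 4308 [332.1 296.2] [ 254  227  156  103 4308] [ 0.5934 -0.1061  0.18  ]
white 6 [385.7 242.5] [384 240   5   6   6] [0.5595 0.035  0.18  ]
15.3 [ 0.50697376 -0.04177657  0.23402747] [-3.14125947e+00  1.24346275e-03  8.27636973e-02] [ 0.17098812 -0.00560834 -0.01690504]
```

View pics/c7.png

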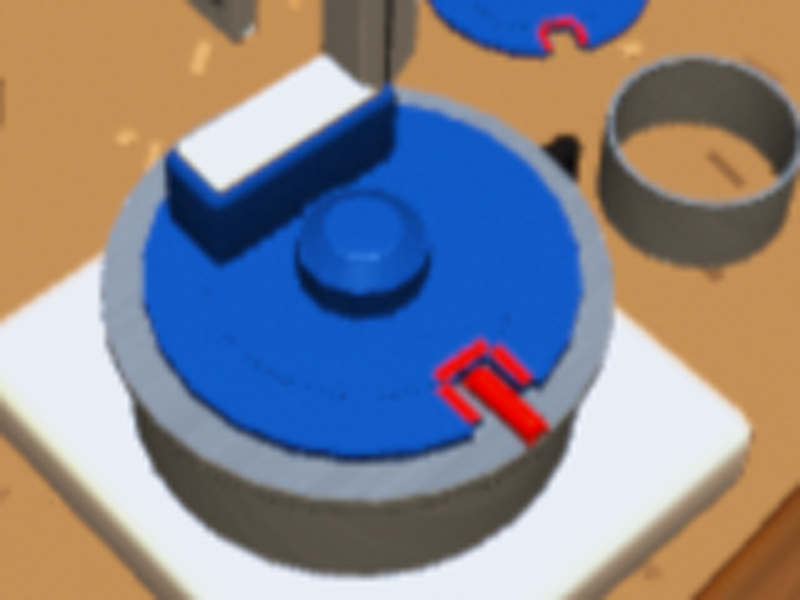

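The lid is down flat on the rim. The key stands centred in the notch around crop (500,400), and the robot is clear of everything.

```bash
python3 -c "
from station import ctrl
print(ctrl.hand_in())"
```

```text
the job is handed in; nothing more can be done
None
```

I turned the largest lid about 120° by its chute until the notch met the key, pressed it fully home at about 20 N, let go and handed the job in after about 15 s of the 51 s allowed.

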